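# Set the vacuum throttle valve two turns open

## Task

Set the vacuum throttle for the suction gripper: by its black crank handle, turn the blue valve wheel clockwise until it is firmly closed against its stop, pause there a moment, then back it off (counterclockwise) exactly two full turns. Finish while still gripping the blue wheel's crank handle between the fingers at that setting, holding it still; do not let go. Leave the orange valve and the loose suction cup and spanner where they are.

Things in the scene. Friction and masses are not known exactly. Their poses are not given: they have to be found in the camera images.
- blue_wheel (a joint): opening of the blue valve's handwheel, rad. The wheel is level, its axis is upright. 0 = closed against the hard stop; grows as the wheel is turned counterclockwise seen from above (opening), 6.283 per turn, up to four turns. It starts between about a third of a turn and one turn open. Stiff packing: it stays where it is left; turning takes 2 to 4 N at the handle.
- blue_base: fixed grey mounting block, 130 x 80 x 30 mm, of the blue-wheeled brass valve; origin at the centre of its underside, under the wheel's axis. Its +x end has a small round gauge (61 mm tall, reaching 110 mm from the origin), its -x end a red mark on top: when the valve is closed the crank handle stands on the red mark's side.
- blue_axis (a point): point on the blue wheel's upright turning axis, 138 mm above the table, level with the middle of the crank handle. The wheel below it: level blue ring of 12 mm round bar, centre-line radius 45 mm, three spokes, the ring's top 106 mm above the table, hub top 111 mm.
- blue_handle (a point): point on the axis of the blue wheel's crank handle, 138 mm above the table, 45 mm from the wheel's axis; it goes round with the wheel and shows where the handle is.
- blue_grip: the crank handle itself: black upright round sleeve, 20 mm diameter, 50 mm tall, standing on the blue ring, from 110 to 160 mm above the table (origin at the centre of its lower end). It spins freely on its own upright pin, so a gripper holding it need not turn as it goes round the circle. Take it from above.
- orange_handle (a point): crank handle of the second valve, the same in every measure but with an orange wheel; the two wheel axes are 0.28 m or more apart, and which is left or right varies. To be left alone. Point on the handle's axis, 138 mm above the table.
- cup: spare white bellows suction cup, 40 mm diameter, 34 mm tall, standing on the table; origin at its underside. To be left alone.
- spanner: steel spanner 150 mm long, 8 mm thick, lying on the table between the valves; origin at its middle, underside. To be left alone.

How it is judged:
By the outcome, as a careful person would: the job done as asked, in the order asked, and still so for the second after the job is handed in, while the arm keeps its last pose, push and grip.
It also fails if it takes over 67 s, if anything falls off the work surface, if the arm or the gripper's body presses on something with over 40 N, if the wrist force passes 120 N, or if a joint passes its speed limit or range.

## Robot

A 6-joint arm with a two-finger parallel gripper is mounted at the origin on the work surface. World frame = base frame: x ahead of the robot, y to its left, z up, the work surface at z = 0. Lengths are in m, angles in rad, forces in N, time in s.
With the tool pointing down it reaches from about 0.25 to 0.725 m from the base axis. Payload 4 kg.
Tool frame: the origin (TCP) lies midway between the tips of the shut fingers; the grasp point (between the pads) lies 19 mm behind it (bot.grip_point_offset is the distance from the TCP to the grasp point, in m); z points along the fingers, y is the line along which they close (so a half turn about z gives the same grasp; the last joint's range is limited). The gripper opens to 85 mm and grips with 20 to 120 N. Pads are 22 mm wide; open, the fingers measure 114 mm over their backs; the gripper's body (76 mm by 85 mm) begins 54 mm behind the grasp point. The pads swing forward as they close: fully open they stand 13 mm farther back than shut.
Start: joints at [-1.224, 0.241, 0.005, 1.335, 0, 1.571], TCP at [0.17, -0.47, 0.231] pointing down, gripper open.
Joint ranges: [-2.72, 2.72], [-1.05, 1.87], [-1.09, 1.28], [-1.99, 2.15], [-1.42, 1.44], [-3.14, 3.14]. Speed limits (rad/s): [2.79, 2.79, 3.14, 3.14, 3.14, 3.14].

## Interface

Orientations are given as a unit quaternion [x, y, z, w].
In Python, from workcell import bot gives the robot as it stands.
- The arm moves only by the tool step_arm, never from a script. Its argument "targets" is text: rows parted by semicolons, each of 7 numbers parted by spaces: the opening, from -1 (shut) to 1 (fully open), so that 0 is half open, then the shift along the world's x, y, z normalised to -1 to 1, where 1 is 0.5 m, then the turn, a rotation vector about the world's x, y, z normalised to -1 to 1, where 1 is pi/4 rad. In form: gripper x y z wx wy wz; .... A call has 1 to 10 rows; each row is the pose to reach, as a shift and turn from the pose commanded when the call began; what a row does not reach only later rows make up. A row lasts 1/12 s, in which the tool goes at most 41.7 mm and 7.16 degrees, less where a joint would pass 70% of its speed; a pose out of reach is approached as far as the arm can. A call with a number of a shift or a turn outside -1 to 1 is refused whole. A call with a gripper value outside its range is refused whole. The fingers move at their own pace and stop on an object; the grip force is fixed at half the most. Time passes only in rows, so rows that repeat a pose let the fingers close. It gives the time, the measured TCP pose, the force, the opening and the grip force at its end, in the units of the state.
- bot.get_obs(): the state, without advancing time (a new reading comes with each control period).
- bot.camera(name): name is "side" or "top" or "wrist"; returns the picture (420x560x3 uint8, red, green, blue); there is no depth.
- bot.camera_info(name): a dict with "vertical_fov" (degrees; the focal length in pixels is half the picture's height over the tangent of half this angle, whatever the lens; pixels are square), "cx", "cy" (the principal point, pixels), "pose" (4x4, takes a point from camera to world coordinates). Camera axes: x right, y up, looking along -z (the intrinsics and any distortion apply to the point x, -y, -z); pixel columns grow to the right and rows downward; lengths in m; the calibration is good to about 2 mm. A picture is of the moment at which its call begins: read the wrist's pose just before it. camera_info takes no time and is no camera call; for the wrist camera it gives the pose at the moment of the call.
- bot.job_done(): hands the job in; it is judged then, once.
The state is a dict: "clock": time; "joint_pos": joint angles; "joint_vel": joint speeds; "tau": joint torques, N m; "eef_pos": TCP position; "tool_rot": TCP orientation; "ft_force": force on the tool from outside, world axes, zero at the start; "ft_torque": the same for the moment, N m; "grip_width": finger opening in m; "grasp_force": force on a finger pad.
Only numpy, scipy, OpenCV 4.12 (cv2) and the standard library are available. Lean on these libraries where they do the work, as an engineer would, in place of code of your own. Each camera call takes 0.05 s, during which the arm holds its last target. There are 200 camera calls.

## Working session

There is one attempt and no reset: what is moved stays moved. The work goes in short steps, Python scripts to look and compute and a tool call to move; the robot and the scene stay as the last step left them, time stands still between calls to the robot, and variables do not carry over. Pictures are saved under pics/ and viewed, at most 10 in all, crops included, and the job is handed in when it is done.

Besides the shell and the picture viewer there is one more tool, called after "Emit:" as name(argument=value, ...), one argument or row to a line, values as JSON. step_arm: Moves the arm, as the interface text tells. Scaled input: -1 to 1 covers 0.5 m each way for a shift and pi/4 rad each way for a turn. Its arguments: {"type":"object","properties":{"targets":{"type":"string"}},"required":["targets"]}

```bash
mkdir -p pics
python3 - <<'E'
from workcell import bot
import cv2
for n in("top","side"):
    im=bot.camera(n);cv2.imwrite(f"pics/{n}0.png",im[:,:,::-1]);i=bot.camera_info(n);print(n,i)
o=bot.get_obs();print(o["clock"],o["eef_pos"],o["tool_rot"],o["ft_force"])
E
```

```text
top {'vertical_fov': 53.6221905001596, 'cx': 276.54669834094176, 'cy': 209.99026253463254, 'pose': array([[-0.01054289,  0.99333161, -0.1148092 ,  0.44643883],
       [-0.99993095, -0.01106893, -0.00394529, -0.02649083],
       [-0.00518979,  0.11475968,  0.99337973,  0.74047481],
       [ 0.        ,  0.        ,  0.        ,  1.        ]])}
side {'vertical_fov': 52.27232554386403, 'cx': 275.688576705673, 'cy': 206.01125079202185, 'pose': array([[-0.84773828,  0.39928758, -0.34915502,  0.25179178],
       [-0.53033773, -0.64928825,  0.54512995,  0.42586651],
       [-0.00903863,  0.64729761,  0.76218378,  0.72361211],
       [ 0.        ,  0.        ,  0.        ,  1.        ]])}
0.1 [ 0.16974899 -0.4697143   0.23050615] [ 9.85004086e-01  1.72528485e-01 -1.71438102e-04 -9.17856699e-04] [0.74471399 0.31159523 0.29017033]
```

View pics/top0.png

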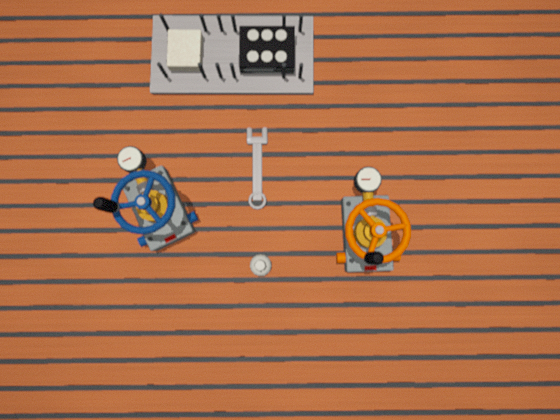

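View pics/side0.png

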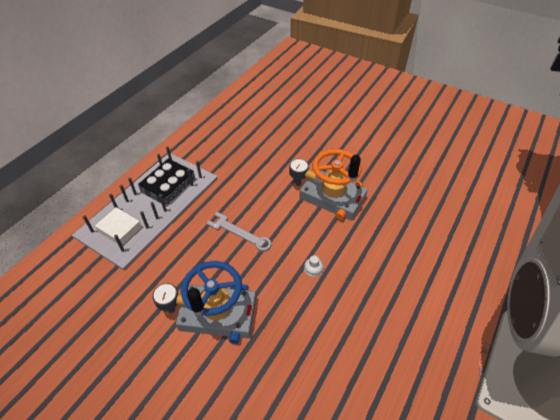

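The top view shows the blue wheel centred near (143,202), its black handle near (105,205) and the red mark near (168,239). The orange valve is at (375,235), the spanner at (257,170) and the cup at (260,265). In the side view the blue wheel is near (212,287) and its handle near (196,300).

```bash
cat > h.py <<'E'
import numpy as np, cv2
from workcell import bot
def ray(uv,i,z):
    uv=np.atleast_2d(np.asarray(uv,float));f=210/np.tan(np.radians(i["vertical_fov"])/2)
    d=np.c_[(uv[:,0]-i["cx"])/f,-(uv[:,1]-i["cy"])/f,-np.ones(len(uv))]@i["pose"][:3,:3].T
    c=i["pose"][:3,3];return c+d*((z-c[2])/d[:,2])[:,None]
def circ(p):
    A=np.c_[2*p[:,:2],np.ones(len(p))];s=np.linalg.lstsq(A,(p[:,:2]**2).sum(1),rcond=None)[0]
    return s[:2],np.sqrt(s[2]+s[:2]@s[:2])
def largest(m):
    n,l,s,c=cv2.connectedComponentsWithStats(m.astype(np.uint8));k=1+np.argmax(s[1:,4]);return l==k,c[k],s[k]
E
python3 - <<'E'
from h import *
for n,(x0,y0,x1,y1) in (("top",(80,150,215,260)),("side",(165,245,260,345))):
    im=cv2.imread(f"pics/{n}0.png");i=bot.camera_info(n)
    hsv=cv2.cvtColor(im,cv2.COLOR_BGR2HSV);roi=np.zeros(im.shape[:2],bool);roi[y0:y1,x0:x1]=1
    b=(hsv[...,0]>100)&(hsv[...,0]<125)&(hsv[...,1]>130)&(hsv[...,2]>50)&roi
    m,c,s=largest(b);print(n,"blue",c,s)
    ys,xs=np.nonzero(m);p=ray(np.c_[xs,ys],i,.100)
    q=p
    c0=np.median(p[:,:2],0)
    for _ in range(8):
        r=np.hypot(*(p[:,:2]-c0).T);q=p[(r>.036)&(r<.054)];c0,R=circ(q)
    print("axis",c0,R,len(q))
    k=(hsv[...,2]<45)&roi;m,c,s=largest(k);P=ray(c,i,.138 if n=="top" else .138)[0];print("dark",c,s,P,P[:2]-c0,np.hypot(*(P[:2]-c0)))
    r=((hsv[...,0]<5)|(hsv[...,0]>172))&(hsv[...,1]>170)&(hsv[...,2]>60)&roi
    m,c,s=largest(r);P=ray(c,i,.031)[0];print("red",c,s,P)
E
```

```text
top blue [144.78539823 200.96828909] [ 111  170   64   64 1356]
axis [0.53613812 0.18469333] 0.044774536037444454 1061
dark [105.81531532 204.77927928] [ 94 198  24  14 222] [0.52653968 0.22590063 0.138     ] [-0.00959844  0.0412073 ] 0.04231041984310691
red [169.75 237.75] [165 235  10   7  32] [0.48274503 0.15921836 0.031     ]
side blue [213.21052632 286.34649123] [ 181  261   67   54 1140]
axis [0.53560142 0.1839528 ] 0.044945261178164296 873
dark [195.04562738 299.82509506] [188 288  16  24 263] [0.52524724 0.22930939 0.138     ] [-0.01035417  0.04535659] 0.04652342877878008
red [248.84848485 309.81818182] [247 305   5  10  33] [0.4821086  0.15867075 0.031     ]
```

Emit:
step_arm(
  targets="0.3 0.5 1 0.08 0 0 0;0.3 0.5 1 0.08 0 0 0;0.3 0.5 1 0.08 0 0 0;0.3 0.5 1 0.08 0 0 0;0.3 0.5 1 0.08 0 0 0;0.3 0.5 1 0.08 0 0 0;0.3 0.5 1 0.08 0 0 0;0.3 0.5 1 0.08 0 0 0;0.3 0.5 1 0.08 0 0 0;0.3 0.5 1 0.08 0 0 0",
)

```text
clock: 0.93
eef_pos: [0.3559, -0.0965, 0.2611]
tool_rot: [0.985, 0.172, 0.0, 0.0]
ft_force: [1.1, -1.7, 0.5]
grip_width: 0.0554
grasp_force: 0.0
```

Emit:
step_arm(
  targets="0.3 0.34 0.64 0 0 0 0;0.3 0.34 0.64 0 0 0 0;0.3 0.34 0.64 0 0 0 0;0.3 0.34 0.64 0 0 0 0;0.3 0.34 0.64 0 0 0 0;0.3 0.34 0.64 0 0 0 0;0.3 0.34 0.64 0 0 0 0;0.3 0.34 0.64 0 0 0 0;0.3 0.34 0.64 0 0 0 0;0.3 0.34 0.64 0 0 0 0",
)

```text
clock: 1.77
eef_pos: [0.5328, 0.2122, 0.2587]
tool_rot: [0.983, 0.186, -0.002, -0.006]
ft_force: [0.7, -1.1, -1.6]
grip_width: 0.0551
grasp_force: 0.0
```

Run:
```python
from h import *
o=bot.get_obs();i=bot.camera_info("wrist");im=bot.camera("wrist")[:,:,::-1];cv2.imwrite("pics/w1.png",im)
np.save("w1.npy",i,allow_pickle=True);print(o["clock"],o["eef_pos"],o["joint_pos"],o["joint_vel"],i)
```

```text
1.7667 [0.5327765  0.21220259 0.25872739] [0.37264687 0.38203799 0.27251055 1.46217739 0.01207339 3.14057691] [-0.04293228 -0.06501527 -0.09390826  0.03149433 -0.02939688  0.00277513] {'vertical_fov': 64.91397413016543, 'cx': 277.297886876457, 'cy': 211.19709048148627, 'pose': array([[ 0.36501833,  0.8958083 ,  0.25355299,  0.59692379],
       [-0.93091551,  0.3548648 ,  0.08641347,  0.23612993],
       [-0.01256712, -0.26757891,  0.96345399,  0.40080842],
       [ 0.        ,  0.        ,  0.        ,  1.        ]])}
```

View pics/w1.png

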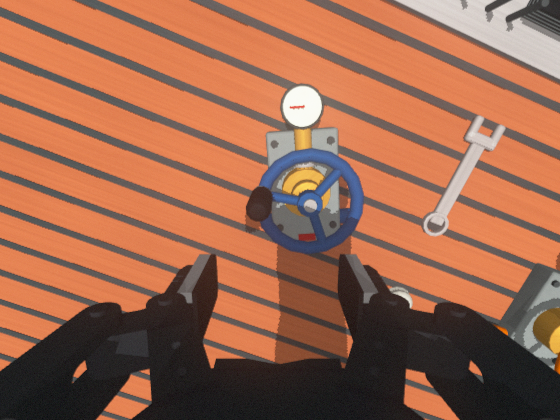

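The wrist view shows the blue wheel centred near (311,200), its handle near (259,204), the red mark at (307,238) and the gauge at (302,107). Joint 6 is at its limit, so I'll turn the tool +45° about z.

Run:
```python
from h import *
i=np.load("w1.npy",allow_pickle=True).item();im=cv2.imread("pics/w1.png");hsv=cv2.cvtColor(im,cv2.COLOR_BGR2HSV)
roi=np.zeros(im.shape[:2],bool);roi[140:260,235:370]=1
m,c,s=largest((hsv[...,0]>100)&(hsv[...,0]<125)&(hsv[...,1]>130)&(hsv[...,2]>50)&roi)
ys,xs=np.nonzero(m);p=ray(np.c_[xs,ys],i,.1);c0=np.median(p[:,:2],0)
for _ in range(8):
    r=np.hypot(*(p[:,:2]-c0).T);q=p[(r>.036)&(r<.054)];c0,R=circ(q)
print("axis",c0,R)
m,c,s=largest((hsv[...,2]<55)&roi);P=ray(c,i,.138)[0];d=P[:2]-c0;print("dark",c,s,P,d,np.hypot(*d),np.degrees(np.arctan2(d[1],d[0])))
m,c,s=largest(((hsv[...,0]<5)|(hsv[...,0]>172))&(hsv[...,1]>170)&(hsv[...,2]>60)&roi&(np.arange(420)[:,None]>228));P=ray(c,i,.031)[0];d=P[:2]-c0;print("red",c,s,P,np.degrees(np.arctan2(d[1],d[0])))
```

```text
axis [0. 0.] 0.0
dark [341.9 257.3] [340 255   6   5  20] [0.5099723  0.14609702 0.138     ] [0.5099723  0.14609702] 0.5304866464977319 15.985965141304904
red [306.58024691 236.56790123] [299 234  16   6  81] [0.48331279 0.15925429 0.031     ] 18.237343292854813
```

Emit:
step_arm(
  targets="0.3 0 0 0 0 0 0.16;0.3 0 0 0 0 0 0.32;0.3 0 0 0 0 0 0.48;0.3 0 0 0 0 0 0.64;0.3 0 0 0 0 0 0.8;0.3 0 0 0 0 0 0.9;0.3 0 0 0 0 0 0.9;0.3 0 0 0 0 0 0.9",
)

```text
clock: 2.48
eef_pos: [0.5302, 0.2074, 0.2611]
tool_rot: [0.86, 0.511, -0.003, -0.005]
ft_force: [0.2, -0.6, -0.3]
grip_width: 0.0552
grasp_force: 0.0
```

Run:
```python
from h import *
i=np.load("w1.npy",allow_pickle=True).item();im=cv2.imread("pics/w1.png");hsv=cv2.cvtColor(im,cv2.COLOR_BGR2HSV)
roi=np.zeros(im.shape[:2],bool);roi[140:260,235:370]=1
print(hsv[180,355],hsv[204,259],i["pose"][:3,3])
m,c,s=largest((hsv[...,0]>95)&(hsv[...,0]<130)&(hsv[...,1]>120)&(hsv[...,2]>45)&roi);print(c,s)
ys,xs=np.nonzero(m);p=ray(np.c_[xs,ys],i,.1);c0=ray((311,200),i,.1)[0,:2];print(c0)
for _ in range(8):
    r=np.hypot(*(p[:,:2]-c0).T);q=p[(r>.034)&(r<.056)];c0,R=circ(q)
print("axis",c0,R,len(q))
roi[:,275:]=0
m,c,s=largest((hsv[...,2]<70)&(hsv[...,1]<150)&roi);P=ray(c,i,.138)[0];d=P[:2]-c0;print("dark",c,s,P,d,np.hypot(*d),np.degrees(np.arctan2(d[1],d[0])))
o=bot.get_obs();print(o["eef_pos"],o["joint_pos"])
```

```text
[110 130 157] [ 7 91 73] [0.59692379 0.23612993 0.40080842]
[318.61566485 181.40437158] [ 262  151  100   68 1647]
[0.53949458 0.18380275]
axis [0.53672293 0.18439035] 0.04458262717556325 1115
dark [263.08310249 201.06371191] [249 187  24  35 361] [0.53149403 0.22653766 0.138     ] [-0.00522889  0.04214731] 0.04247042520721267 97.07211024002359
[0.53022656 0.20742958 0.26114514] [0.36849467 0.378953   0.27417304 1.47400213 0.00827433 2.43741888]
```

Emit:
step_arm(
  targets="0.3 -0.006 0.042 0 0 0 0;0.3 -0.006 0.042 -0.06 0 0 0;0.3 -0.006 0.042 -0.12 0 0 0;0.3 -0.006 0.042 -0.17 0 0 0;0.3 -0.006 0.042 -0.21 0 0 0;0.3 -0.006 0.042 -0.24 0 0 0;0.3 -0.006 0.042 -0.26 0 0 0;0.3 -0.006 0.042 -0.274 0 0 0;0.3 -0.006 0.042 -0.274 0 0 0;0.3 -0.006 0.042 -0.274 0 0 0",
)

```text
clock: 3.32
eef_pos: [0.5281, 0.2294, 0.1245]
tool_rot: [0.859, 0.512, -0.003, -0.005]
ft_force: [-0.3, -0.1, -0.0]
grip_width: 0.0554
grasp_force: 0.0
```

Run:
```python
from h import *
a=bot.camera("side")[:,:,::-1][200:400,100:340];b=bot.camera("wrist")[:,:,::-1]
cv2.imwrite("pics/c1.png",np.hstack([cv2.resize(a,(400,333)),cv2.resize(b,(400,333))]))
```

```text
(no output)
```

View pics/c1.png

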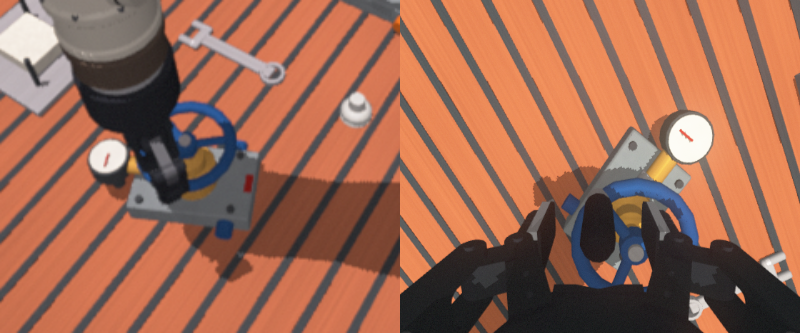

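The fingers straddle the handle: in the wrist half of the picture it sits near (597,225), between the pads at (540,225) and (657,225). I'll close on it.

Emit:
step_arm(
  targets="-1 0 0 0 0 0 0;-1 0 0 0 0 0 0;-1 0 0 0 0 0 0;-1 0 0 0 0 0 0;-1 0 0 0 0 0 0;-1 0 0 0 0 0 0;-1 0 0 0 0 0 0;-1 0 0 0 0 0 0",
)

```text
clock: 4.08
eef_pos: [0.5284, 0.2296, 0.1249]
tool_rot: [0.859, 0.512, -0.002, -0.005]
ft_force: [-0.1, 0.3, 5.3]
grip_width: 0.0184
grasp_force: 58.8
```

Run:
```python
from h import *
o=bot.get_obs();print(o["eef_pos"],o["ft_force"],o["ft_torque"],o["grip_width"],o["grasp_force"],o["joint_pos"])
from scipy.spatial.transform import Rotation as R
z=R.from_quat(o["tool_rot"]).as_matrix()[:,2];g=o["eef_pos"]-z*bot.grip_point_offset
c=np.array([.5363,.1843]);d=g[:2]-c;print(g,d,np.hypot(*d),np.degrees(np.arctan2(d[1],d[0])))
```

```text
[0.52836694 0.22962482 0.12490396] [-0.12955199  0.32109852  5.30007636] [-0.21352038 -0.0088537  -0.00960368] 0.018446167652022127 58.7902689864859 [0.40548137 0.45796731 0.03495092 1.15317176 0.00851711 2.47099823]
[0.52852241 0.22951823 0.14360301] [-0.00777759  0.04521823] 0.045882234218379024 99.75944283337026
```

```bash
cat > t.py <<'E'
from h import *
import sys
def table(a0,a1,n,c=(.5363,.1843),R=.0455):
    a=np.radians(np.linspace(a0,a1,n+1));p=R*np.c_[np.cos(a),np.sin(a)];p=(p-p[0])[1:]*2
    print(a0,a1,";".join("-1 %.3f %.3f 0 0 0 0"%tuple(q) for q in p))
def here(c=(.5363,.1843)):
    from scipy.spatial.transform import Rotation as R
    o=bot.get_obs();g=o["eef_pos"]-R.from_quat(o["tool_rot"]).as_matrix()[:,2]*bot.grip_point_offset
    d=g[:2]-c;a=np.arctan2(d[1],d[0]);f=o["ft_force"]
    print("t",o["clock"],"g",g,"r",np.hypot(*d),"ang",np.degrees(a),"Ft",-f[0]*np.sin(a)+f[1]*np.cos(a),"Fr",f[0]*np.cos(a)+f[1]*np.sin(a),f,o["grip_width"],o["grasp_force"])
if len(sys.argv)<2: here()
for s in sys.argv[1:]: table(*[float(x) for x in s.split(",")][:2],int(s.split(",")[2]))
E
python3 t.py 100,0,10 0,-100,10 -100,-145,5
```

```text
100.0 0.0 -1 0.016 0.001 0 0 0 0;-1 0.032 0.000 0 0 0 0;-1 0.047 -0.004 0 0 0 0;-1 0.061 -0.011 0 0 0 0;-1 0.074 -0.020 0 0 0 0;-1 0.086 -0.031 0 0 0 0;-1 0.095 -0.044 0 0 0 0;-1 0.101 -0.058 0 0 0 0;-1 0.105 -0.074 0 0 0 0;-1 0.107 -0.090 0 0 0 0
0.0 -100.0 -1 -0.001 -0.016 0 0 0 0;-1 -0.005 -0.031 0 0 0 0;-1 -0.012 -0.045 0 0 0 0;-1 -0.021 -0.058 0 0 0 0;-1 -0.033 -0.070 0 0 0 0;-1 -0.045 -0.079 0 0 0 0;-1 -0.060 -0.086 0 0 0 0;-1 -0.075 -0.090 0 0 0 0;-1 -0.091 -0.091 0 0 0 0;-1 -0.107 -0.090 0 0 0 0
-100.0 -145.0 -1 -0.014 0.004 0 0 0 0;-1 -0.027 0.009 0 0 0 0;-1 -0.039 0.017 0 0 0 0;-1 -0.050 0.026 0 0 0 0;-1 -0.059 0.037 0 0 0 0
```

Emit:
step_arm(
  targets="-1 0.016 0.001 0 0 0 0;-1 0.032 0.000 0 0 0 0;-1 0.047 -0.004 0 0 0 0;-1 0.061 -0.011 0 0 0 0;-1 0.074 -0.020 0 0 0 0;-1 0.086 -0.031 0 0 0 0;-1 0.095 -0.044 0 0 0 0;-1 0.101 -0.058 0 0 0 0;-1 0.105 -0.074 0 0 0 0;-1 0.107 -0.090 0 0 0 0",
)

```text
clock: 4.92
eef_pos: [0.5819, 0.1856, 0.1249]
tool_rot: [0.858, 0.513, -0.002, -0.006]
ft_force: [-2.1, 3.1, 6.5]
grip_width: 0.018
grasp_force: 59.0
```

```bash
python3 t.py
```

```text
t 4.9167 g [0.5820595  0.18540135 0.14357336] r 0.04577275292606967 ang 1.378738545605138 Ft 3.1742249243153697 Fr -2.0194899513657467 [-2.09528096  3.12471458  6.45255524] 0.01801180525862764 59.04157845885493
```

Forces are low and the handle is following well.

Emit:
step_arm(
  targets="-1 -0.001 -0.016 0 0 0 0;-1 -0.005 -0.031 0 0 0 0;-1 -0.012 -0.045 0 0 0 0;-1 -0.021 -0.058 0 0 0 0;-1 -0.033 -0.070 0 0 0 0;-1 -0.045 -0.079 0 0 0 0;-1 -0.060 -0.086 0 0 0 0;-1 -0.075 -0.090 0 0 0 0;-1 -0.091 -0.091 0 0 0 0;-1 -0.107 -0.090 0 0 0 0",
)

```text
clock: 5.75
eef_pos: [0.5294, 0.1408, 0.1249]
tool_rot: [0.859, 0.513, -0.0, -0.005]
ft_force: [4.0, 6.6, 2.3]
grip_width: 0.0181
grasp_force: 58.7
```

```bash
python3 t.py
```

```text
t 5.75 g [0.52949678 0.14064888 0.14359736] r 0.04417809598740965 ang -98.85852682965613 Ft 2.916058590423617 Fr -7.146348092737884 [3.98177809 6.61204447 2.30969105] 0.018133484576099385 58.65548451547511
```

Emit:
step_arm(
  targets="-1 -0.014 0.004 0 0 0 0;-1 -0.027 0.009 0 0 0 0;-1 -0.039 0.017 0 0 0 0;-1 -0.050 0.026 0 0 0 0;-1 -0.059 0.037 0 0 0 0;-1 -0.059 0.037 0 0 0 0;-1 -0.059 0.037 0 0 0 0",
)

```text
clock: 6.33
eef_pos: [0.5001, 0.1591, 0.1249]
tool_rot: [0.858, 0.513, -0.0, -0.005]
ft_force: [4.0, 3.5, 2.4]
grip_width: 0.0181
grasp_force: 58.8
```

```bash
python3 t.py; python3 t.py -145,-165,8
```

```text
t 6.3333 g [0.50019196 0.15899255 0.14358415] r 0.04409373891252712 ang -144.97410514717455 Ft -0.5821234099560764 Fr -5.346007422510725 [4.04369888 3.54501938 2.39987035] 0.018097066123943264 58.789571411325596
-145.0 -165.0 -1 -0.002 0.003 0 0 0 0;-1 -0.004 0.007 0 0 0 0;-1 -0.006 0.010 0 0 0 0;-1 -0.008 0.014 0 0 0 0;-1 -0.010 0.017 0 0 0 0;-1 -0.011 0.021 0 0 0 0;-1 -0.012 0.025 0 0 0 0;-1 -0.013 0.029 0 0 0 0
```

Emit:
step_arm(
  targets="-1 -0.002 0.003 0 0 0 0;-1 -0.004 0.007 0 0 0 0;-1 -0.006 0.010 0 0 0 0;-1 -0.008 0.014 0 0 0 0;-1 -0.010 0.017 0 0 0 0;-1 -0.010 0.017 0 0 0 0;-1 -0.010 0.017 0 0 0 0",
)

```text
clock: 6.92
eef_pos: [0.496, 0.1661, 0.1249]
tool_rot: [0.859, 0.512, -0.001, -0.003]
ft_force: [6.0, 0.1, 2.0]
grip_width: 0.0182
grasp_force: 58.9
```

```bash
python3 t.py; python3 -c "
from h import *
print(circ(np.array([[.52852,.22952],[.58206,.1854],[.5295,.14065],[.50019,.15899]])))"
```

```text
t 6.9167 g [0.49603409 0.1660262  0.14359186] r 0.0442184897344262 ang -155.59011943749232 Ft 2.4229634137211478 Fr -5.527553984935429 [6.03477667 0.07794453 2.0173384 ] 0.018154013764835848 58.89625239477027
(array([0.53693516, 0.18517543]), np.float64(0.04513102189042645))
```

Emit:
step_arm(
  targets="-1 -0.002 0.004 0 0 0 0;-1 -0.004 0.008 0 0 0 0;-1 -0.005 0.012 0 0 0 0;-1 -0.005 0.012 0 0 0 0;-1 -0.005 0.012 0 0 0 0;-1 -0.005 0.012 0 0 0 0",
)

```text
clock: 7.42
eef_pos: [0.4958, 0.1665, 0.1249]
tool_rot: [0.86, 0.51, -0.001, 0.003]
ft_force: [11.9, -15.3, 0.9]
grip_width: 0.0183
grasp_force: 59.0
```

```bash
sed -i 's/(.5363,.1843)/(.5369,.1852)/g;s/R=.0455/R=.045/' t.py; python3 t.py
```

```text
t 7.4167 g [0.49579432 0.16667482 0.14359372] r 0.045087242826442275 ang -155.74024118492025 Ft 18.829368755401646 Fr -4.5553031986115915 [ 11.88953454 -15.29492999   0.93103391] 0.018274578934720287 59.01972420258403
```

Emit:
step_arm(
  targets="-1 0 0 0 0 0 0;-1 0 0 0 0 0 0;-1 0 0 0 0 0 0;-1 0 0 0 0 0 0;-1 0 0 0 0 0 0;-1 0 0 0 0 0 0;-1 0 0 0 0 0 0;-1 0 0 0 0 0 0;-1 0 0 0 0 0 0;-1 0 0 0 0 0 0",
)

```text
clock: 8.25
eef_pos: [0.4958, 0.1665, 0.1249]
tool_rot: [0.86, 0.51, -0.001, 0.003]
ft_force: [12.3, -14.6, 1.0]
grip_width: 0.0179
grasp_force: 59.0
```

```bash
python3 t.py; python3 t.py -165,-65,10 -65,35,10 35,135,10 135,235,10
```

```text
t 8.25 g [0.49581784 0.16666827 0.14360204] r 0.04506849290348035 ang -155.72036522373114 Ft 18.33993914793088 Fr -5.249161782066198 [ 12.32607734 -14.55935729   1.02038877] 0.01789414147983671 59.00623107562524
-165.0 -65.0 -1 0.005 -0.015 0 0 0 0;-1 0.013 -0.028 0 0 0 0;-1 0.023 -0.040 0 0 0 0;-1 0.035 -0.050 0 0 0 0;-1 0.049 -0.058 0 0 0 0;-1 0.064 -0.064 0 0 0 0;-1 0.079 -0.066 0 0 0 0;-1 0.095 -0.066 0 0 0 0;-1 0.110 -0.064 0 0 0 0;-1 0.125 -0.058 0 0 0 0
-65.0 35.0 -1 0.014 0.008 0 0 0 0;-1 0.026 0.018 0 0 0 0;-1 0.036 0.030 0 0 0 0;-1 0.044 0.044 0 0 0 0;-1 0.049 0.058 0 0 0 0;-1 0.052 0.074 0 0 0 0;-1 0.052 0.089 0 0 0 0;-1 0.049 0.105 0 0 0 0;-1 0.044 0.120 0 0 0 0;-1 0.036 0.133 0 0 0 0
35.0 135.0 -1 -0.010 0.012 0 0 0 0;-1 -0.022 0.022 0 0 0 0;-1 -0.036 0.030 0 0 0 0;-1 -0.050 0.035 0 0 0 0;-1 -0.066 0.038 0 0 0 0;-1 -0.082 0.038 0 0 0 0;-1 -0.097 0.035 0 0 0 0;-1 -0.112 0.030 0 0 0 0;-1 -0.125 0.022 0 0 0 0;-1 -0.137 0.012 0 0 0 0
135.0 235.0 -1 -0.010 -0.012 0 0 0 0;-1 -0.018 -0.026 0 0 0 0;-1 -0.023 -0.040 0 0 0 0;-1 -0.026 -0.056 0 0 0 0;-1 -0.026 -0.071 0 0 0 0;-1 -0.023 -0.087 0 0 0 0;-1 -0.018 -0.102 0 0 0 0;-1 -0.010 -0.115 0 0 0 0;-1 -0.000 -0.127 0 0 0 0;-1 0.012 -0.137 0 0 0 0
```

Emit:
step_arm(
  targets="-1 0.005 -0.015 0 0 0 0;-1 0.013 -0.028 0 0 0 0;-1 0.023 -0.040 0 0 0 0;-1 0.035 -0.050 0 0 0 0;-1 0.049 -0.058 0 0 0 0;-1 0.064 -0.064 0 0 0 0;-1 0.079 -0.066 0 0 0 0;-1 0.095 -0.066 0 0 0 0;-1 0.110 -0.064 0 0 0 0;-1 0.125 -0.058 0 0 0 0",
)

```text
clock: 9.08
eef_pos: [0.5525, 0.1431, 0.1248]
tool_rot: [0.859, 0.512, -0.004, -0.005]
ft_force: [-3.0, 0.2, 9.2]
grip_width: 0.0182
grasp_force: 60.2
```

```bash
python3 t.py
```

```text
t 9.0833 g [0.55271229 0.14305617 0.14349294] r 0.04501256300153978 ang -69.43400149330905 Ft -2.7099772481441566 Fr -1.2634946453234124 [-2.98111353  0.2309925   9.24432263] 0.018189189704946915 60.1826230797451
```

Emit:
step_arm(
  targets="-1 0.014 0.008 0 0 0 0;-1 0.026 0.018 0 0 0 0;-1 0.036 0.030 0 0 0 0;-1 0.044 0.044 0 0 0 0;-1 0.049 0.058 0 0 0 0;-1 0.052 0.074 0 0 0 0;-1 0.052 0.089 0 0 0 0;-1 0.049 0.105 0 0 0 0;-1 0.044 0.120 0 0 0 0;-1 0.036 0.133 0 0 0 0",
)

```text
clock: 9.92
eef_pos: [0.5745, 0.2096, 0.125]
tool_rot: [0.859, 0.512, -0.0, -0.003]
ft_force: [6.9, 1.0, 2.7]
grip_width: 0.0185
grasp_force: 59.3
```

```bash
python3 t.py; python3 t.py 235,335,10 335,435,10 435,535,10
```

```text
t 9.9167 g [0.57460024 0.20954179 0.1436639 ] r 0.04487573038726494 ang 32.84898650770765 Ft -2.87098693538313 Fr 6.338059360980765 [6.88192353 1.02600731 2.71595184] 0.01849122926954098 59.347592781996354
235.0 335.0 -1 0.014 -0.008 0 0 0 0;-1 0.028 -0.013 0 0 0 0;-1 0.044 -0.016 0 0 0 0;-1 0.059 -0.016 0 0 0 0;-1 0.075 -0.013 0 0 0 0;-1 0.090 -0.008 0 0 0 0;-1 0.103 -0.000 0 0 0 0;-1 0.115 0.010 0 0 0 0;-1 0.125 0.022 0 0 0 0;-1 0.133 0.036 0 0 0 0
335.0 435.0 -1 0.005 0.015 0 0 0 0;-1 0.008 0.030 0 0 0 0;-1 0.008 0.046 0 0 0 0;-1 0.005 0.061 0 0 0 0;-1 -0.000 0.076 0 0 0 0;-1 -0.008 0.090 0 0 0 0;-1 -0.018 0.102 0 0 0 0;-1 -0.030 0.112 0 0 0 0;-1 -0.044 0.120 0 0 0 0;-1 -0.058 0.125 0 0 0 0
435.0 535.0 -1 -0.015 0.003 0 0 0 0;-1 -0.031 0.003 0 0 0 0;-1 -0.047 0.000 0 0 0 0;-1 -0.061 -0.005 0 0 0 0;-1 -0.075 -0.013 0 0 0 0;-1 -0.087 -0.023 0 0 0 0;-1 -0.097 -0.035 0 0 0 0;-1 -0.105 -0.049 0 0 0 0;-1 -0.110 -0.064 0 0 0 0;-1 -0.113 -0.079 0 0 0 0
```

Emit:
step_arm(
  targets="-1 -0.010 0.012 0 0 0 0;-1 -0.022 0.022 0 0 0 0;-1 -0.036 0.030 0 0 0 0;-1 -0.050 0.035 0 0 0 0;-1 -0.066 0.038 0 0 0 0;-1 -0.082 0.038 0 0 0 0;-1 -0.097 0.035 0 0 0 0;-1 -0.112 0.030 0 0 0 0;-1 -0.125 0.022 0 0 0 0;-1 -0.137 0.012 0 0 0 0",
)

```text
clock: 10.75
eef_pos: [0.5034, 0.2157, 0.1249]
tool_rot: [0.859, 0.513, -0.002, -0.004]
ft_force: [4.2, 0.2, 5.1]
grip_width: 0.0182
grasp_force: 59.7
```

Emit:
step_arm(
  targets="-1 -0.010 -0.012 0 0 0 0;-1 -0.018 -0.026 0 0 0 0;-1 -0.023 -0.040 0 0 0 0;-1 -0.026 -0.056 0 0 0 0;-1 -0.026 -0.071 0 0 0 0;-1 -0.023 -0.087 0 0 0 0;-1 -0.018 -0.102 0 0 0 0;-1 -0.010 -0.115 0 0 0 0;-1 0.000 -0.127 0 0 0 0;-1 0.012 -0.137 0 0 0 0",
)

```text
clock: 11.58
eef_pos: [0.5098, 0.1491, 0.1249]
tool_rot: [0.859, 0.513, -0.001, -0.007]
ft_force: [2.5, 8.6, 5.4]
grip_width: 0.0183
grasp_force: 59.6
```

```bash
python3 t.py
```

```text
t 11.5833 g [0.50991637 0.14887991 0.14357218] r 0.04524671631320952 ang -126.61011478487673 Ft -3.1633090303645885 Fr -8.405993467863707 [2.4738269  8.6340854  5.39455544] 0.018281770571445165 59.64609504444525
```

Emit:
step_arm(
  targets="-1 0.014 -0.008 0 0 0 0;-1 0.028 -0.013 0 0 0 0;-1 0.044 -0.016 0 0 0 0;-1 0.059 -0.016 0 0 0 0;-1 0.075 -0.013 0 0 0 0;-1 0.090 -0.008 0 0 0 0;-1 0.103 0.000 0 0 0 0;-1 0.115 0.010 0 0 0 0;-1 0.125 0.022 0 0 0 0;-1 0.133 0.036 0 0 0 0",
)

```text
clock: 12.42
eef_pos: [0.5756, 0.1627, 0.1248]
tool_rot: [0.859, 0.511, -0.004, -0.003]
ft_force: [2.7, -5.6, 8.1]
grip_width: 0.0185
grasp_force: 60.1
```

Emit:
step_arm(
  targets="-1 0.005 0.015 0 0 0 0;-1 0.008 0.030 0 0 0 0;-1 0.008 0.046 0 0 0 0;-1 0.005 0.061 0 0 0 0;-1 0.000 0.076 0 0 0 0;-1 -0.008 0.090 0 0 0 0;-1 -0.018 0.102 0 0 0 0;-1 -0.030 0.112 0 0 0 0;-1 -0.044 0.120 0 0 0 0;-1 -0.058 0.125 0 0 0 0",
)

```text
clock: 13.25
eef_pos: [0.5477, 0.2289, 0.1249]
tool_rot: [0.859, 0.512, -0.001, -0.005]
ft_force: [4.5, 3.1, 4.4]
grip_width: 0.0182
grasp_force: 59.7
```

Emit:
step_arm(
  targets="-1 -0.015 0.003 0 0 0 0;-1 -0.031 0.003 0 0 0 0;-1 -0.047 0.000 0 0 0 0;-1 -0.061 -0.005 0 0 0 0;-1 -0.075 -0.013 0 0 0 0;-1 -0.087 -0.023 0 0 0 0;-1 -0.097 -0.035 0 0 0 0;-1 -0.105 -0.049 0 0 0 0;-1 -0.110 -0.064 0 0 0 0;-1 -0.113 -0.079 0 0 0 0",
)

```text
clock: 14.08
eef_pos: [0.4917, 0.1881, 0.1249]
tool_rot: [0.859, 0.512, -0.001, -0.004]
ft_force: [9.1, 2.5, 2.3]
grip_width: 0.0185
grasp_force: 59.4
```

```bash
python3 t.py; python3 t.py 175,204,6
```

```text
t 14.0833 g [0.49178333 0.18798207 0.14361503] r 0.04520236108567135 ang 176.47138695650565 Ft -3.090234897524977 Fr -8.957892251617054 [9.13110442 2.53304506 2.27612238] 0.0184739224578562 59.387268939753994
175.0 204.0 -1 -0.000 -0.008 0 0 0 0;-1 -0.000 -0.015 0 0 0 0;-1 0.001 -0.023 0 0 0 0;-1 0.002 -0.030 0 0 0 0;-1 0.005 -0.037 0 0 0 0;-1 0.007 -0.044 0 0 0 0
```

Emit:
step_arm(
  targets="-1 0 -0.008 0 0 0 0;-1 0 -0.015 0 0 0 0;-1 0.001 -0.023 0 0 0 0;-1 0.003 -0.030 0 0 0 0;-1 0.005 -0.037 0 0 0 0;-1 0.007 -0.043 0 0 0 0;-1 0.007 -0.043 0 0 0 0;-1 0.007 -0.043 0 0 0 0;-1 0.007 -0.043 0 0 0 0;-1 0.007 -0.043 0 0 0 0",
)

```text
clock: 14.92
eef_pos: [0.4954, 0.1673, 0.1249]
tool_rot: [0.859, 0.512, -0.001, -0.004]
ft_force: [5.5, 2.2, 4.3]
grip_width: 0.0178
grasp_force: 59.6
```

```bash
python3 t.py
python3 - <<'E'
from h import *
a=bot.camera("side")[:,:,::-1][200:400,100:340];b=bot.camera("wrist")[:,:,::-1]
cv2.imwrite("pics/c2.png",np.hstack([cv2.resize(a,(400,333)),cv2.resize(b,(400,333))]))
E
```

```text
t 14.9167 g [0.49551256 0.16713235 0.14358317] r 0.04515927615381343 ang -156.41637245305657 Ft 0.1924856496113585 Fr -5.952246811584085 [5.53210889 2.20500885 4.28697499] 0.01784746720105279 59.55618697567843
```

View pics/c2.png

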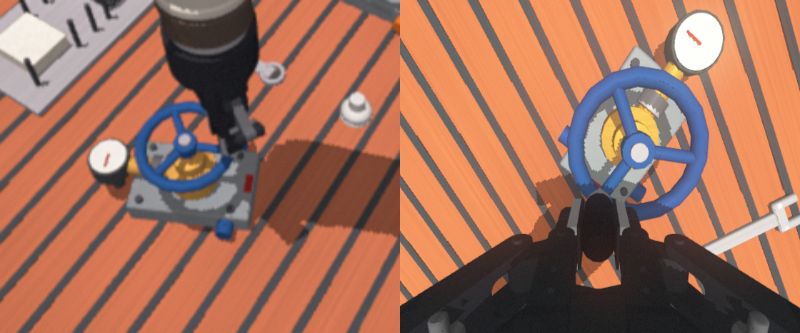

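Emit:
step_arm(
  targets="-1 0.001 -0.002 0 0 0 0;-1 0.001 -0.003 0 0 0 0;-1 0.001 -0.003 0 0 0 0;-1 0.001 -0.003 0 0 0 0;-1 0.001 -0.003 0 0 0 0",
)

```text
clock: 15.43
eef_pos: [0.4958, 0.1664, 0.1249]
tool_rot: [0.859, 0.512, -0.0, -0.005]
ft_force: [5.2, 4.7, 4.0]
grip_width: 0.0183
grasp_force: 59.5
```

```bash
python3 t.py
```

```text
t 15.4333 g [0.49589354 0.16627756 0.14360178] r 0.04516180117363804 ang -155.2290201357093 Ft -2.0670607085820873 Fr -6.70267443433387 [5.21987771 4.68523866 3.97288662] 0.018250623551427606 59.49062037980184
```

Emit:
step_arm(
  targets="-1 0 0 0 0 0 0;-1 0 0 0 0 0 0;-1 0 0 0 0 0 0;-1 0 0 0 0 0 0;-1 0 0 0 0 0 0;-1 0 0 0 0 0 0",
)

```text
clock: 15.93
eef_pos: [0.4958, 0.1664, 0.1249]
tool_rot: [0.859, 0.512, -0.0, -0.005]
ft_force: [5.6, 5.1, 3.5]
grip_width: 0.0182
grasp_force: 59.5
```

```bash
python3 t.py; python3 -c "
from workcell import bot
print(bot.job_done())"
```

```text
t 15.9333 g [0.49589906 0.16627937 0.14359277] r 0.04515603506752461 ang -155.22818233065314 Ft -2.282703163225971 Fr -7.205697142032022 [5.58619023 5.09188411 3.49057876] 0.01820993815558169 59.491372442571446
the job is handed in; nothing more can be done
None
```

I turned the blue wheel closed against its stop (about 18 N at the handle, held over 0.8 s), backed it off two full turns to within about 1° by my measurement, and handed the job in at 15.9 s with the handle still gripped and held still.

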